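# Weigh a ballast casting and seat it in the right rack

## Task

Check the ballast casting on the little go/no-go balance: set it on the pan and let go of it without pushing the beam down, and see whether its own weight drops the pan. If the pan drops, the casting is heavy and goes in the keel cradle (the rack with the black upright horns at its corners); if the pan stays up it is light and goes in the plain low tray - slide it about on the rack's plate until its foot drops into the socket and it sits fully home, upright and let go. Never lean on the balance or a rack with more than about 25 N, do not touch the balance with the gripper, and leave the paint bottle, the jar and the red cap where they are.

Things in the scene. Friction and masses are not known exactly. Their poses are not given: they have to be found in the camera images.
- casting: Dark metal ballast slug, round: body 44 mm diameter, 35 mm tall, on a round foot 20 mm diameter and 10 mm tall (2 mm chamfer at its lower edge); 45 mm tall in all. Origin: centre of the foot's underside, z up through the slug. It stands loose on its foot on the bench at the start. It weighs 100 to 500 g (hidden). Grip it across the body from above.
- pan_top (a point): Centre of the upper face of the balance's round steel pan (84 mm diameter, 4 mm thick, flat, no rim). The pan stays level while it moves. About 82 mm above the bench with the pan up, 28 mm lower with it dropped.
- beam (a joint): Beam tilt (rad): 0 = pan up (as at the start), 0.2 = pan dropped onto its stop. Stiff pivot: about 2.45 N (250 g) anywhere on the pan starts it down and it then goes all the way (near the limit slowly, in a few seconds); less leaves it up. It stays where it was tipped after the load is taken off. A pointer above the pivot tilts with it.
- balance: Balance on a grey base 150 x 80 mm, fixed to the bench; origin on the bench below the pivot, which is 48 mm up. The pan centre lies about 139 mm out along the base's -x axis, a brass counterweight 85 mm out along +x; the pointer stands up to about 118 mm above the bench.
- cradle: Rack for heavy castings: brown card frame 100 (x) x 180 (y) x 30 mm, fixed to the bench, with four black horns at its corners (on the y ends, up to 58 mm above the bench, 22 mm wide in x, 8 mm thick, inner faces 82 mm from the centre). Origin: centre of the underside. A pale wooden plate lies in it.
- tray: Rack for light castings: plain white frame of the same sizes as the cradle, fixed to the bench, without horns (nothing above 30 mm). Origin: centre of the underside. A grey plate lies in it, as in the cradle.
- bottle: Paint dropper bottle, 28 mm diameter, 85 mm tall, loose; bystander. Origin: centre of the underside.
- jar: Paint jar, 42 mm diameter, 50 mm tall, loose; bystander. Origin: centre of the underside.
- cap: Red open cap, 48 mm diameter, 16 mm tall, loose; bystander. Origin: centre of the underside.
- cradle_mid (a point): Middle of the cradle's frame at the height of the flat top of its plate (30 mm up; plate 90 x 134 mm), axes as the frame. One socket 26 (x) x 23 (y) mm goes through the plate at x = 0 but up to 15 mm either way along y, not measured: find it by feel (the plate is clamped). Fully home, the shoulder rests on the plate and the casting's origin is 10 mm below this height.
- tray_mid (a point): The same for the tray: middle of its frame at the height of its plate's top, 30 mm up. Same plate, same socket, also up to 15 mm either way along y from here and not measured; the two racks' sockets lie differently. Fully home, the casting's origin is 10 mm below this height.
Mind the look-alikes: they are no part of the job. Leave any pink look-alike of the casting alone. Several things have the shape of the tray; the one meant has the colours described above.

How it is judged (in metres and radians):
On the way:
1. the casting stands on the pan, let go, with the beam at rest (contact force between casting and balance above 0.5 N and distance between casting and pan_top below 0.04 m and contact force between the fingers and casting below 0.1 N and velocity of joint beam below 0.01 rad/s and angle between casting's own z axis and vertical below 0.1 rad), for 0.5 s.
At the end, for the whole second after the job is handed in: The casting stands upright (within 0.06 rad), still and let go, with its foot fully in the socket (origin within 2.5 mm of 20 mm above the rack's origin): in the cradle if its weight has tipped the beam (joint above 0.1), in the tray if the beam has stayed up (below 0.1) (angle between casting's own z axis and vertical below 0.06 rad and linear speed of casting below 0.02 m/s and ((value of joint beam above 0.1 rad and z of casting in the frame of cradle between 0.017 and 0.0225 m and x of casting in the frame of cradle between -0.01 and 0.01 m and horizontal distance between casting and cradle below 0.025 m) or (value of joint beam below 0.1 rad and z of casting in the frame of tray between 0.017 and 0.0225 m and x of casting in the frame of tray between -0.01 and 0.01 m and horizontal distance between casting and tray below 0.025 m))); the robot touches nothing.
It fails at once if the beam is pushed down with the casting still in the gripper (velocity of joint beam above 0.04 rad/s and contact force between the fingers and casting above 1.5 N and value of joint beam above 0.03 rad).
It fails at once if the gripper or arm touches the balance (contact force between any of the fingers, the arm and balance above 1 N).
It fails at once if more than 30 N between the casting and the balance (contact force between casting and balance above 30 N).
It fails at once if more than 30 N on a rack (contact force between anything else and cradle above 30 N or contact force between anything else and tray above 30 N).
It fails at once if a bystander is moved more than 20 mm (distance of any of bottle, jar, cap from where it was at the start of the episode above 0.02 m).
It also fails if it takes over 54 s, if anything falls off the work surface, if the arm or the gripper's body presses on something with over 40 N, if the wrist force passes 120 N, or if a joint passes its speed limit or range.

## Robot

A 6-joint arm with a two-finger parallel gripper is mounted at the origin on the work surface. World frame = base frame: x ahead of the robot, y to its left, z up, the work surface at z = 0. Lengths are in mm, angles in degrees, forces in N, time in s.
With the tool pointing down it reaches from about 300 to 750 mm from the base axis. Payload 8.5 kg.
Tool frame: the origin (TCP) lies at the centre of the arm's flange, where the gripper is bolted on; the fingertips stand 173 mm ahead of it and the grasp point (between the pads) lies 155 mm ahead of it (robot.tcp_to_tips is the distance from the TCP to the fingertips, in mm); z points along the fingers, y is the line along which they close (so a half turn about z gives the same grasp; the last joint's range is limited). The gripper opens to 85 mm and grips with 20 to 120 N. Pads are 22 mm wide; open, the fingers measure 114 mm over their backs; the gripper's body (76 mm by 85 mm) begins 54 mm behind the grasp point. The pads swing forward as they close: fully open they stand 13 mm farther back than shut.
Start: joints at [-85.216, 21.807, 74.336, -0, 83.858, -12.336], TCP at [161.9, -525.614, 404.722] pointing down, gripper open.
Joint ranges: [-178.18, 178.18], [-50.72, 133.34], [12.68, 142.11], [-81.47, 261.47], [9.98, 163.14], [-165.26, 165.26]. Speed limits (degrees/s): [136.94, 136.94, 180, 180, 180, 180].

## Interface

Orientations are given as [roll, pitch, yaw] about the fixed x, y, z axes, in that order (R = Rz(yaw) Ry(pitch) Rx(roll)).
In Python, from bench import robot gives the robot as it stands.
- The arm moves only by the shell command python3 -m handwheel 'ROWS'. ROWS is JSON, a list of rows, each an object with "translation": the shift along the tool's x, y, z in mm, a list of three; "rot": the turn, a rotation vector about the tool's x, y, z in rad, a list of three; "grip": the closure, from 0 (fully open) to 1 (shut). In form: [{"translation": [dx, dy, dz], "rot": [wx, wy, wz], "grip": grip}, ...]. A call has 1 to 20 rows; each row is the pose to reach, as a shift and turn from the pose commanded when the call began, along the tool's axes at that moment; what a row does not reach only later rows make up. A row lasts 1/8 s, in which the tool goes at most 62.5 mm and 10.7 degrees, less where a joint would pass 70% of its speed; a pose out of reach is approached as far as the arm can. A call with a gripper value outside its range is refused whole. The fingers move at their own pace and stop on an object; the grip force is fixed at half the most. Time passes only in rows, so rows that repeat a pose let the fingers close. It gives the time, the measured TCP pose, the force, the opening and the grip force at its end, in the units of the state.
- robot.sense(): the state, without advancing time (a new reading comes with each control period).
- robot.snapshot(name): name is "scene" or "top" or "wrist"; returns the picture (420x560x3 uint8, red, green, blue); there is no depth.
- robot.get_calibration(name): a dict with "fov_y" (degrees; the focal length in pixels is half the picture's height over the tangent of half this angle, whatever the lens; pixels are square), "cx", "cy" (the principal point, pixels), "origin" and "attitude" of the camera in the world. Camera axes: x right, y down, z forward; pixel columns grow to the right and rows downward; lengths in mm; the calibration is good to about 2 mm. The wrist camera is an equidistant fisheye: a pixel r from the principal point sees the ray r / f radians off the axis. A picture is of the moment at which its call begins: read the wrist's pose just before it. get_calibration takes no time and is no camera call; for the wrist camera it gives the pose at the moment of the call.
- robot.close_job(): hands the job in; it is judged then, once.
The state is a dict: "t": time; "qpos": joint angles; "dq": joint speeds; "effort": joint torques, N m; "position": TCP position; "eef_rot": TCP orientation; "wrist_force": force on the tool from outside, world axes, zero at the start; "wrist_torque": the same for the moment, N m; "gripper_width": finger opening in mm; "finger_force": force on a finger pad.
Only numpy, scipy, OpenCV 4.12 (cv2) and the standard library are available. Lean on these libraries where they do the work, as an engineer would, in place of code of your own. Each camera call takes 0.05 s, during which the arm holds its last target. There are 200 camera calls.

## Working session

There is one attempt and no reset: what is moved stays moved. The work goes in short steps, Python scripts to look and compute and a shell command to move; the robot and the scene stay as the last step left them, time stands still between calls to the robot, and variables do not carry over. Pictures are saved under pics/ and viewed, at most 10 in all, crops included, and the job is handed in when it is done.

```bash
mkdir -p pics; cat > h.py <<'E'
import numpy as np, cv2
from bench import robot
def cal(n):
    return robot.get_calibration(n)
E
python3 - <<'E'
from h import *
for n in("scene","top"):
    im=robot.snapshot(n); cv2.imwrite(f"pics/{n}0.png",im[:,:,::-1]); print(n,cal(n))
print(cal("wrist")); im=robot.snapshot("wrist"); cv2.imwrite("pics/wrist0.png",im[:,:,::-1]);print(robot.sense())
E
```

```text
scene {'fov_y': 44.044183262202836, 'cx': 279.5245081796105, 'cy': 202.9202870477724, 'origin': array([1191.98963272, -224.08157133,  953.7353327 ]), 'attitude': array([-138.22560038,   -0.19403154,   71.22277535])}
top {'fov_y': 49.76460185158052, 'cx': 287.8357096879182, 'cy': 212.94009996691577, 'origin': array([ 305.36454743,    7.91181952, 1261.61195327]), 'attitude': array([-172.02180693,    0.91504785,  -90.61102429])}
{'fov_y': 65.70646984690485, 'cx': 275.3484755784999, 'cy': 211.9564911158483, 'origin': array([ 230.52634311, -503.80809617,  373.91259088]), 'attitude': array([ 1.63541481e+02,  1.17954615e-01, -7.28977200e+01])}
{'t': 0.15, 'qpos': array([-8.52171414e+01,  2.18331849e+01,  7.43722774e+01,  3.50244817e-04,
        8.38590965e+01, -1.23346646e+01]), 'dq': array([-0.03946948, -0.13040274, -0.24629837,  0.02722077,  0.00959488,
       -0.01112441]), 'effort': array([ 1.13863898e-03, -4.48628640e+01, -2.31342047e+01, -1.94093022e-04,
        3.80847618e-03,  3.62614992e-05]), 'position': array([ 161.88848866, -525.59855065,  404.25827203]), 'eef_rot': array([-1.79937006e+02, -1.41313002e-02,  1.71174778e+01]), 'wrist_force': array([ 0.84157793, -0.26232752,  0.13192713]), 'wrist_torque': array([ 0.00609514, -0.02175419,  0.02950275]), 'finger_force': 0.0, 'gripper_width': 85.118709882922}
```

View pics/top0.png

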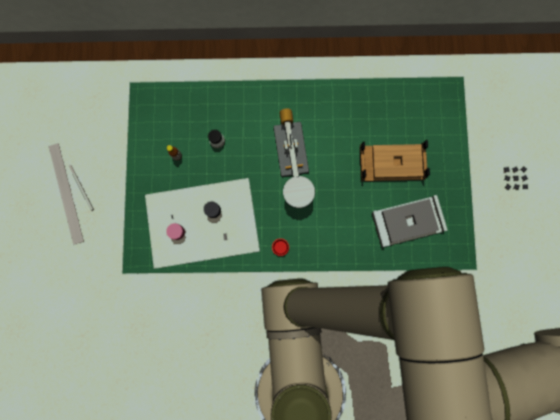

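View pics/scene0.png

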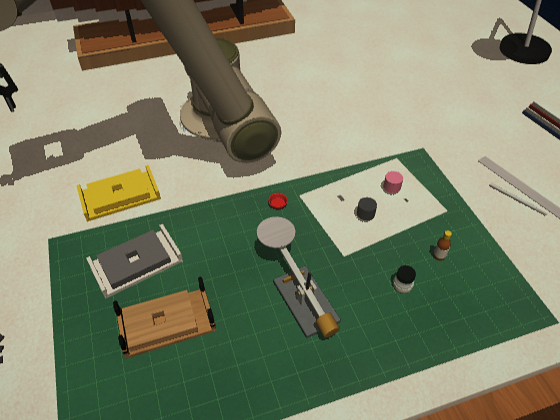

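Top view: casting at about (212,210), pink decoy at (176,231), pan at (299,192), cap at (281,247), cradle at (395,161) and white/grey tray at (410,222). In the scene view the casting is at (367,208), the pan at (276,232), the cradle at (167,322) and the tray at (135,260). The yellow rack is a decoy.

```bash
cat >> h.py <<'E'
from scipy.spatial.transform import Rotation as Ro
def ray(n,u,v,c=None):
    c=c or cal(n); f=210/np.tan(np.radians(c['fov_y']/2))
    x,y=(u-c['cx']),(v-c['cy'])
    if n=='wrist':
        r=np.hypot(x,y); th=r/f; s=np.sin(th)/max(r,1e-9); d=np.array([x*s,y*s,np.cos(th)])
    else: d=np.array([x/f,y/f,1])
    R=Ro.from_euler('xyz',c['attitude'],degrees=True).as_matrix()
    d=R@d; return np.array(c['origin']),d/np.linalg.norm(d)
def plane(n,u,v,z,c=None):
    o,d=ray(n,u,v,c); return o+d*(z-o[2])/d[2]
def tri(r1,r2):
    (o1,d1),(o2,d2)=r1,r2
    s=np.linalg.lstsq(np.c_[d1,-d2],o2-o1,rcond=None)[0]
    a,b=o1+s[0]*d1,o2+s[1]*d2; return (a+b)/2,np.linalg.norm(a-b)
E
python3 - <<'E'
from h import *
for n,u,v,z,l in [("top",212,208,45,'cast'),("top",299,192,82,'pan'),("top",397,161,30,'cradle'),("top",410,222,30,'tray'),
 ("scene",367,203,45,'cast'),("scene",276,232,82,'pan'),("scene",159,317,30,'crhole'),("scene",133,257,30,'trhole'),("top",281,247,16,"cap")]:
    print(n,l,plane(n,u,v,z).round(0))
t=cv2.imread("pics/top0.png");s=cv2.imread("pics/scene0.png")
def cr(i,x,y,w,h,W=400,H=300): return cv2.resize(i[y:y+h,x:x+w],(W,H),interpolation=cv2.INTER_CUBIC)
m=np.vstack([np.hstack([cr(t,350,130,100,75),cr(t,360,185,100,75)]),np.hstack([cr(s,100,270,120,90),cr(s,75,215,120,90)])])
cv2.imwrite("pics/m1.png",m)
m=np.vstack([np.hstack([cr(t,180,180,80,60),cr(t,270,150,80,60)]),np.hstack([cr(s,330,180,80,60),cr(s,240,200,80,60)])])
cv2.imwrite("pics/m2.png",m)
E
```

```text
top cast [492. 232.  45.]
top pan [526.  -5.  82.]
top cradle [ 620. -279.   30.]
top tray [ 449. -307.   30.]
scene cast [490. 235.  45.]
scene pan [532.  -5.  82.]
scene crhole [ 624. -281.   30.]
scene trhole [ 460. -309.   30.]
top cap [386.  46.  16.]
```

View pics/m1.png

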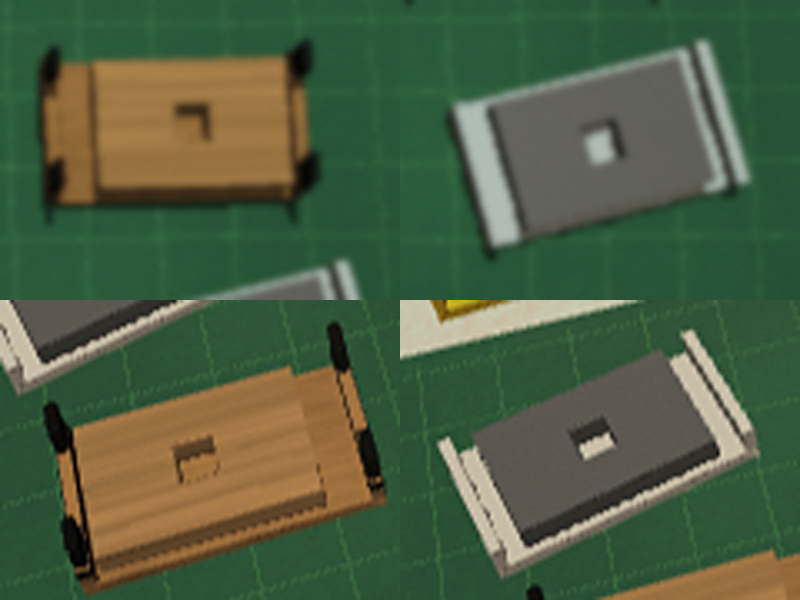

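View pics/m2.png

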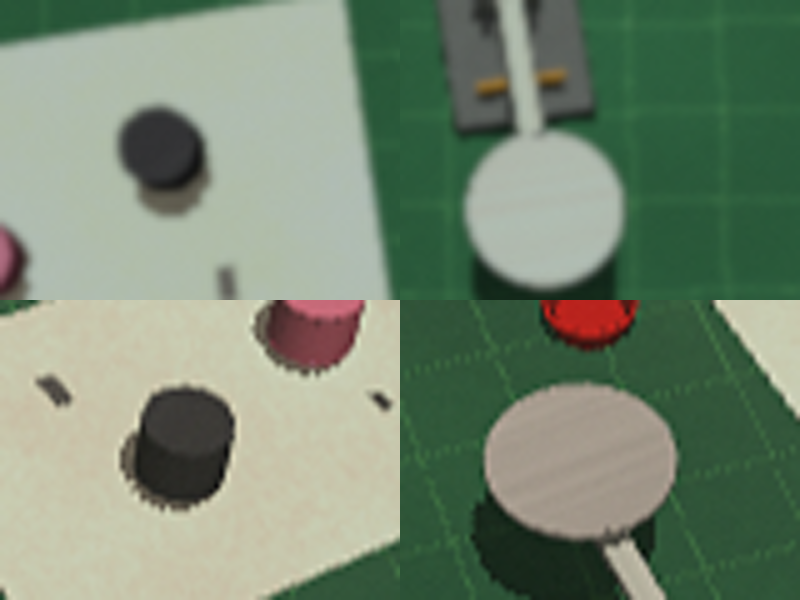

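Racks (m1): the plates sit off-centre in the frames, which shows the sockets. In the top view the cradle hole centre is at (398,160.5) and the tray hole at (410.8,220.5). In the scene view they are at (158.8,318) and (133.2,256.4). From m2, the casting's top face is at (211.8,208.6) top and (367.6,203.8) scene; the pan is at (299,191.6) and (276,232.2).

```bash
python3 - <<'E'
from h import *
P={'cast':((211.8,208.6),(367.6,203.8)),'pan':((299,191.6),(276,232.2)),'crhole':((398,160.5),(158.8,318)),'trhole':((410.8,220.5),(133.2,256.4))}
for k,(a,b) in P.items():
    p,e=tri(ray('top',*a),ray('scene',*b)); print(k,p.round(1),round(e,1))
M=lambda x,y,ox,oy:(ox+x/4,oy+y/4)
for l,o,pts in [('cr',(350,130),[(92,62),(290,57),(98,190),(293,186)]),('tr',(360,185),[(488-400,106),(690-400,52),(527-400,235)])]:
    print(l,[plane('top',*M(x,y,*o),30).round(0)[:2] for x,y in pts])
B=[plane('top',270+x/5,150+y/5,8)[:2].round(0) for x,y in [(60,132),(195,112)]];print('base edge',B)
E
```

```text
cast [491.5 234.3  43.4] 2.9
pan [528.8  -4.4  76.8] 1.7
crhole [ 622.8 -282.8   25.4] 1.1
trhole [ 453.8 -309.9   25.1] 1.9
cr [array([ 666., -215.]), array([ 667., -352.]), array([ 574., -215.]), array([ 575., -350.])]
tr [array([ 479., -232.]), array([ 514., -372.]), array([ 390., -255.])]
base edge [array([586.,  41.]), array([596., -35.])]
```

```bash
python3 -m handwheel '[{"translation":[538,-628,75],"rot":[0,0,-1.272],"grip":0},{"translation":[538,-628,75],"rot":[0,0,-1.272],"grip":0},{"translation":[538,-628,75],"rot":[0,0,-1.272],"grip":0},{"translation":[538,-628,75],"rot":[0,0,-1.272],"grip":0},{"translation":[538,-628,75],"rot":[0,0,-1.272],"grip":0},{"translation":[538,-628,75],"rot":[0,0,-1.272],"grip":0},{"translation":[538,-628,75],"rot":[0,0,-1.272],"grip":0},{"translation":[538,-628,75],"rot":[0,0,-1.272],"grip":0},{"translation":[538,-628,75],"rot":[0,0,-1.272],"grip":0},{"translation":[538,-628,75],"rot":[0,0,-1.272],"grip":0},{"translation":[538,-628,75],"rot":[0,0,-1.272],"grip":0},{"translation":[538,-628,75],"rot":[0,0,-1.272],"grip":0},{"translation":[538,-628,75],"rot":[0,0,-1.272],"grip":0},{"translation":[538,-628,75],"rot":[0,0,-1.272],"grip":0},{"translation":[538,-628,75],"rot":[0,0,-1.272],"grip":0},{"translation":[538,-628,75],"rot":[0,0,-1.272],"grip":0},{"translation":[538,-628,75],"rot":[0,0,-1.272],"grip":0},{"translation":[538,-628,75],"rot":[0,0,-1.272],"grip":0}]'
python3 - <<'E'
from h import *
s=robot.sense();print(s['t'],s['position'],s['eef_rot']);c=cal('wrist');print(c)
im=robot.snapshot('wrist');cv2.imwrite('pics/w1.png',im[:,:,::-1])
E
```

```text
t: 2.4
position: [491.1, 232.2, 330.1]
eef_rot: [180.0, -0.0, 89.9]
wrist_force: [-0.0, -0.1, -0.8]
gripper_width: 85.5
finger_force: 0.0
2.4 [491.13737498 232.17080517 330.07727642] [ 1.79975220e+02 -3.14713055e-03  8.99360158e+01]
{'fov_y': 65.70646984690485, 'cx': 275.3484755784999, 'cy': 211.9564911158483, 'origin': array([491.12285781, 304.65641416, 299.76822467]), 'attitude': array([ 1.63602379e+02,  3.57683132e-02, -8.46007764e-02])}
```

View pics/w1.png

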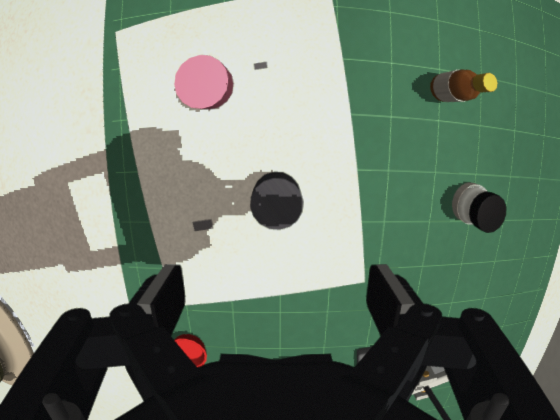

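The wrist view shows the casting's top face at about (276,200), radius 26 px, between the fingers and slightly ahead of them.

```bash
python3 - <<'E'
from h import *
im=cv2.imread('pics/w1.png');g=cv2.cvtColor(im,cv2.COLOR_BGR2GRAY)[160:245,235:320]
c=cv2.HoughCircles(cv2.GaussianBlur(g,(5,5),0),cv2.HOUGH_GRADIENT,1,200,param1=80,param2=8,minRadius=20,maxRadius=34);print(c)
m=((g<75)*255).astype('uint8');m=cv2.morphologyEx(m,cv2.MORPH_OPEN,np.ones((15,15)))
k=max(cv2.findContours(m,0,2)[0],key=cv2.contourArea);print(cv2.fitEllipse(k),cv2.boundingRect(k))
for z in(45,22):
  for u,v in[c[0,0,:2],cv2.fitEllipse(k)[0]]:print(z,plane('wrist',u+235,v+160,z))
# edges in rays: upper face top edge, left/right
for u,v in[(250,201),(302,200),(276,172),(276,228)]:print(plane('wrist',u,v,45))
E
```

```text
[[[41.5 44.5 26.6]]]
((40.70131301879883, 48.561763763427734), (34.583648681640625, 51.64964294433594), 92.29933166503906) (17, 35, 49, 31)
45 [491.8037281  236.17715374  45.        ]
45 [491.15268547 232.75360349  45.        ]
22 [491.86504907 229.97830283  22.        ]
22 [491.15521798 226.24560963  22.        ]
[470.33029669 239.15053196  45.        ]
[512.45774194 239.94449689  45.        ]
[491.41838304 262.85285172  45.        ]
[491.385113   216.00599546  45.        ]
```

```bash
python3 -m handwheel '[{"translation":[3.5,0.5,60],"rot":[0,0,0],"grip":0},{"translation":[3.5,0.5,110],"rot":[0,0,0],"grip":0},{"translation":[3.5,0.5,135],"rot":[0,0,0],"grip":0},{"translation":[3.5,0.5,144],"rot":[0,0,0],"grip":0},{"translation":[3.5,0.5,144],"rot":[0,0,0],"grip":0},{"translation":[3.5,0.5,144],"rot":[0,0,0],"grip":1},{"translation":[3.5,0.5,144],"rot":[0,0,0],"grip":1},{"translation":[3.5,0.5,144],"rot":[0,0,0],"grip":1},{"translation":[3.5,0.5,144],"rot":[0,0,0],"grip":1},{"translation":[3.5,0.5,144],"rot":[0,0,0],"grip":1},{"translation":[3.5,0.5,144],"rot":[0,0,0],"grip":1}]'; python3 - <<'E'
from h import *
im=robot.snapshot('wrist');cv2.imwrite('pics/w2.png',im[:,:,::-1])
E
```

```text
t: 3.82
position: [491.8, 236.5, 186.7]
eef_rot: [179.9, -0.0, 90.0]
wrist_force: [-1.2, -0.3, 5.9]
gripper_width: 41.8
finger_force: 60.0
```

View pics/w2.png

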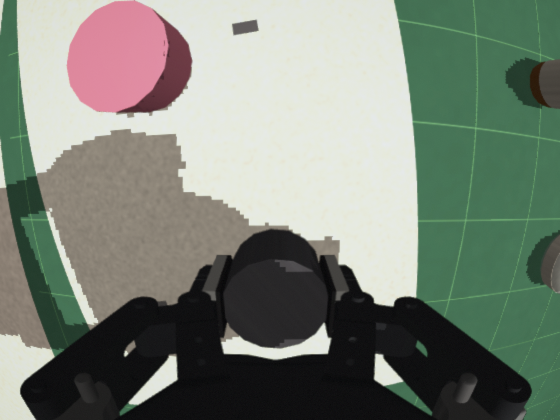

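The casting is held squarely between the pads, top face around (275,303). I'll lift it and weigh it.

```bash
python3 - <<'E'
from h import *
print(plane('wrist',276,303,45), plane('wrist',276,258,45),plane('wrist',276,348,45))
E
python3 -m handwheel '[{"translation":[0,0,-30],"rot":[0,0,0],"grip":1},{"translation":[0,0,-80],"rot":[0,0,0],"grip":1},{"translation":[0,0,-110],"rot":[0,0,0],"grip":1},{"translation":[0,0,-110],"rot":[0,0,0],"grip":1},{"translation":[0,0,-110],"rot":[0,0,0],"grip":1},{"translation":[0,0,-110],"rot":[0,0,0],"grip":1}]'
```

```text
[492.07116229 238.17412737  45.        ] [492.05889791 258.1959864   45.        ] [492.08951262 214.26639624  45.        ]
t: 4.62
position: [491.5, 236.4, 294.2]
eef_rot: [-179.8, 0.0, 90.0]
wrist_force: [0.3, -0.0, -1.9]
gripper_width: 41.8
finger_force: 61.3
```

```bash
python3 -m handwheel '[{"translation":[-60,9,0],"rot":[0,0,0],"grip":1},{"translation":[-115,18,0],"rot":[0,0,0],"grip":1},{"translation":[-165,26,0],"rot":[0,0,0],"grip":1},{"translation":[-210,32,0],"rot":[0,0,0],"grip":1},{"translation":[-241,37,0],"rot":[0,0,0],"grip":1},{"translation":[-241,37,0],"rot":[0,0,0],"grip":1},{"translation":[-241,37,8],"rot":[0,0,0],"grip":1},{"translation":[-241,37,16],"rot":[0,0,0],"grip":1},{"translation":[-241,37,16],"rot":[0,0,0],"grip":1},{"translation":[-241,37,16],"rot":[0,0,0],"grip":1}]'
python3 - <<'E'
from h import *
im=robot.snapshot('wrist');cv2.imwrite('pics/w3.png',im[:,:,::-1])
im=robot.snapshot('scene');cv2.imwrite('pics/s3.png',cv2.resize(im[180:300,200:360,::-1],(640,480)))
for _ in range(3):
    s=robot.sense();print(s['position'],s['wrist_force']);robot.snapshot('top')
E
```

```text
t: 5.88
position: [528.7, -4.2, 279.7]
eef_rot: [-180.0, -0.0, 90.0]
wrist_force: [0.3, 0.5, -1.1]
gripper_width: 41.7
finger_force: 61.3
[528.7342215   -4.34862379 279.93245577] [-0.38791382  0.32176768 -2.76342542]
[528.7333913   -4.42249378 279.94713257] [ 0.57556881 -0.63775506 -1.5234796 ]
[528.71796092  -4.49600366 279.93685704] [ 0.75161525  0.20519187 -2.93097163]
```

View pics/s3.png

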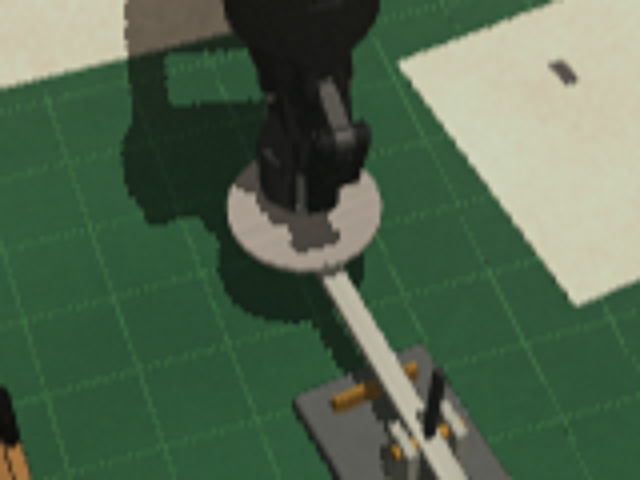

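The scene crop shows the casting held over the pan with the beam still level and the pointer upright. I'll lower it to just above the pan.

```bash
python3 -m handwheel '[{"translation":[0,0,4],"rot":[0,0,0],"grip":1},{"translation":[0,0,7],"rot":[0,0,0],"grip":1},{"translation":[0,0,9],"rot":[0,0,0],"grip":1},{"translation":[0,0,9],"rot":[0,0,0],"grip":1}]'
python3 - <<'E'
from h import *
F=[]
for i in range(4):
    s=robot.sense();F.append(s['wrist_force'][2]);robot.snapshot('top')
print(s['position'],F)
c=cal('wrist');a=robot.snapshot('wrist');b=robot.snapshot('scene')
m=np.hstack([cv2.resize(a[200:380,160:400],(400,300)),cv2.resize(b[200:290,230:350],(400,300))])
cv2.imwrite('pics/m4.png',m[:,:,::-1])
E
```

```text
t: 6.62
position: [528.7, -4.6, 270.5]
eef_rot: [-180.0, -0.0, 90.0]
wrist_force: [-0.7, 0.6, -2.0]
gripper_width: 41.9
finger_force: 61.3
[528.72700248  -4.58951341 270.80983609] [np.float64(-1.9551104152803649), np.float64(-2.5217540152717657), np.float64(-1.9224674366854406), np.float64(-2.192542291443089)]
```

View pics/m4.png

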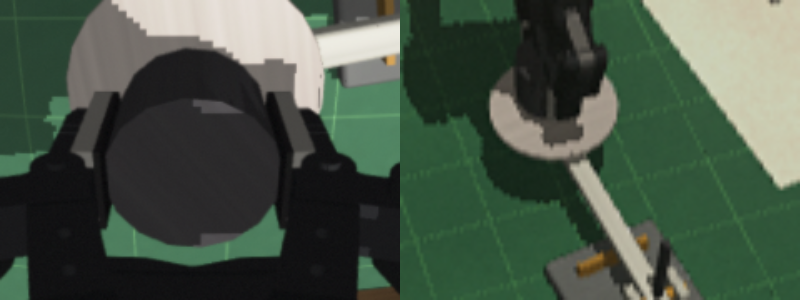

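No contact yet; the held weight reads about 2.1 N. I'll go down in small steps.

```bash
python3 -m handwheel '[{"translation":[0,0,0.5],"rot":[0,0,0],"grip":1},{"translation":[0,0,1],"rot":[0,0,0],"grip":1}]'
python3 - <<'E'
from h import *
F=[]
for i in range(5):
    s=robot.sense();F.append(s['wrist_force'][2]);robot.snapshot('top')
print(s['position'],np.mean(F),F)
E
```

```text
t: 7.18
position: [528.7, -4.6, 269.7]
eef_rot: [180.0, 0.0, 90.0]
wrist_force: [0.2, 0.6, -1.7]
gripper_width: 41.9
finger_force: 61.3
[528.70594245  -4.57016989 269.69531905] -1.916331963993133 [np.float64(-1.6613708901439812), np.float64(-2.1223726647532426), np.float64(-2.187873746197886), np.float64(-2.3991930293582473), np.float64(-1.2108494895123068)]
```

```bash
python3 -m handwheel '[{"translation":[0,0,0.3],"rot":[0,0,0],"grip":1},{"translation":[0,0,0.6],"rot":[0,0,0],"grip":1}]'
python3 - <<'E'
from h import *
F=[]
for i in range(5):
    s=robot.sense();F.append(s['wrist_force'][2]);robot.snapshot('top')
print(s['position'],np.mean(F),F)
E
```

```text
t: 7.68
position: [528.7, -4.6, 269.1]
eef_rot: [180.0, -0.0, 90.0]
wrist_force: [0.2, -0.5, -2.1]
gripper_width: 42.2
finger_force: 61.3
[528.68879626  -4.57868315 269.11823298] -1.864029970062202 [np.float64(-2.093865859487339), np.float64(-1.4827582418944232), np.float64(-2.2054647638223237), np.float64(-2.083793028656897), np.float64(-1.454267956450026)]
```

```bash
python3 -m handwheel '[{"translation":[0,0,0],"rot":[0,0,0],"grip":0},{"translation":[0,0,0],"rot":[0,0,0],"grip":0},{"translation":[0,0,0],"rot":[0,0,0],"grip":0},{"translation":[0,0,0],"rot":[0,0,0],"grip":0},{"translation":[0,0,0],"rot":[0,0,0],"grip":0},{"translation":[0,0,0],"rot":[0,0,0],"grip":0},{"translation":[0,0,0],"rot":[0,0,0],"grip":0},{"translation":[0,0,0],"rot":[0,0,0],"grip":0},{"translation":[0,0,0],"rot":[0,0,0],"grip":0},{"translation":[0,0,0],"rot":[0,0,0],"grip":0},{"translation":[0,0,0],"rot":[0,0,0],"grip":0},{"translation":[0,0,0],"rot":[0,0,0],"grip":0},{"translation":[0,0,0],"rot":[0,0,0],"grip":0},{"translation":[0,0,0],"rot":[0,0,0],"grip":0},{"translation":[0,0,0],"rot":[0,0,0],"grip":0},{"translation":[0,0,0],"rot":[0,0,0],"grip":0}]'
python3 - <<'E'
from h import *
F=[]
for i in range(3):
    s=robot.sense();F.append(s['wrist_force'][2]);robot.snapshot('top')
print(np.mean(F))
a=robot.snapshot('wrist');b=robot.snapshot('scene')
m=np.hstack([cv2.resize(a[100:400,80:480],(400,300)),cv2.resize(b[200:290,230:350],(400,300))])
cv2.imwrite('pics/m5.png',m[:,:,::-1])
E
```

```text
t: 9.93
position: [528.7, -4.6, 269.1]
eef_rot: [-180.0, -0.0, 90.0]
wrist_force: [1.3, -0.2, 1.0]
gripper_width: 85.3
finger_force: 0.0
0.6176639773800985
```

View pics/m5.png

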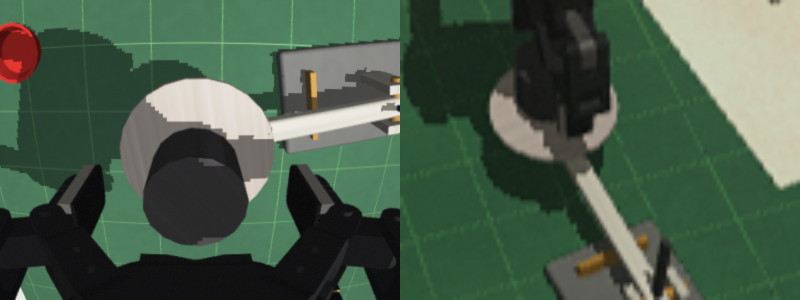

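After 2 s let go, the pan still looks up: in the wrist view the casting's top face is the same 105 px wide, and the scene view shows the pan unmoved. The force step was about 2.5 N, close to the limit, so I'll wait and compare pictures.

```bash
python3 - <<'E'
from h import *
np.save('a.npy',robot.snapshot('wrist'))
E
python3 -m handwheel '[{"translation":[0,0,0],"rot":[0,0,0],"grip":0},{"translation":[0,0,0],"rot":[0,0,0],"grip":0},{"translation":[0,0,0],"rot":[0,0,0],"grip":0},{"translation":[0,0,0],"rot":[0,0,0],"grip":0},{"translation":[0,0,0],"rot":[0,0,0],"grip":0},{"translation":[0,0,0],"rot":[0,0,0],"grip":0},{"translation":[0,0,0],"rot":[0,0,0],"grip":0},{"translation":[0,0,0],"rot":[0,0,0],"grip":0},{"translation":[0,0,0],"rot":[0,0,0],"grip":0},{"translation":[0,0,0],"rot":[0,0,0],"grip":0},{"translation":[0,0,0],"rot":[0,0,0],"grip":0},{"translation":[0,0,0],"rot":[0,0,0],"grip":0},{"translation":[0,0,0],"rot":[0,0,0],"grip":0},{"translation":[0,0,0],"rot":[0,0,0],"grip":0},{"translation":[0,0,0],"rot":[0,0,0],"grip":0},{"translation":[0,0,0],"rot":[0,0,0],"grip":0}]'
python3 - <<'E'
from h import *
a=np.load('a.npy').astype(int);b=robot.snapshot('wrist').astype(int);d=abs(a-b).max(2);print((d>15).sum(),d.max())
g=abs(robot.snapshot('top').astype(int)-cv2.imread('pics/top0.png')[:,:,::-1].astype(int)).max(2);print((g[110:150,280:310]>40).sum())
cv2.imwrite('pics/w5.png',b[:,:,::-1].astype('uint8'))
E
```

```text
t: 12.22
position: [528.7, -4.6, 269.1]
eef_rot: [-180.0, -0.0, 90.0]
wrist_force: [-0.2, 0.7, 0.4]
gripper_width: 85.4
finger_force: 0.0
3 21
52
```

Nothing moved in over 4 s: the pan stays up, so the casting is light and goes in the tray. Squeezing pushes the casting down a little (it read 5.9 N on the bench). So I'll close almost to contact first, then finish the grip while rising.

```bash
python3 -m handwheel '[{"translation":[0,0,2],"rot":[0,0,0],"grip":0.38},{"translation":[0,0,4],"rot":[0,0,0],"grip":0.38},{"translation":[0,0,4],"rot":[0,0,0],"grip":0.38},{"translation":[0,0,4],"rot":[0,0,0],"grip":0.38},{"translation":[0,0,4],"rot":[0,0,0],"grip":0.38}]'

```

```text
t: 12.95
position: [528.7, -4.6, 265.2]
eef_rot: [180.0, -0.0, 90.0]
wrist_force: [0.2, 0.3, 0.1]
gripper_width: 52.9
finger_force: 0.0
```

```bash
python3 -m handwheel '[{"translation":[0,0,0],"rot":[0,0,0],"grip":0.455},{"translation":[0,0,0],"rot":[0,0,0],"grip":0.455},{"translation":[0,0,0],"rot":[0,0,0],"grip":0.455}]'
python3 -m handwheel '[{"translation":[0,0,-3],"rot":[0,0,0],"grip":0.46},{"translation":[0,0,-8],"rot":[0,0,0],"grip":1},{"translation":[0,0,-13],"rot":[0,0,0],"grip":1},{"translation":[0,0,-20],"rot":[0,0,0],"grip":1},{"translation":[0,0,-35],"rot":[0,0,0],"grip":1},{"translation":[0,0,-50],"rot":[0,0,0],"grip":1},{"translation":[0,0,-50],"rot":[0,0,0],"grip":1},{"translation":[0,0,-50],"rot":[0,0,0],"grip":1}]'
python3 - <<'E'
from h import *
a=robot.snapshot('wrist');b=robot.snapshot('scene')
m=np.hstack([cv2.resize(a[120:420,80:480],(400,300)),cv2.resize(b[190:340,220:370],(300,300))])
cv2.imwrite('pics/m6.png',m[:,:,::-1])
E
```

```text
t: 13.32
position: [528.7, -4.6, 265.1]
eef_rot: [-180.0, -0.0, 90.0]
wrist_force: [0.4, 0.9, 0.2]
gripper_width: 46.8
finger_force: 0.0
t: 14.32
position: [528.5, -4.5, 314.7]
eef_rot: [-180.0, -0.0, 90.0]
wrist_force: [0.6, 0.7, -2.5]
gripper_width: 41.4
finger_force: 60.9
```

View pics/m6.png

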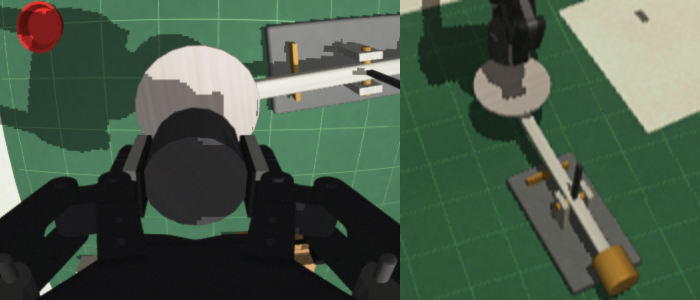

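The casting is held and the balance is unmoved, with the pan up, beam level and pointer upright. Next I move to a viewpoint over the tray.

```bash
python3 -m handwheel '[{"translation":[-50,-8,0],"rot":[0,0,-0.04],"grip":1},{"translation":[-110,-17,0],"rot":[0,0,-0.09],"grip":1},{"translation":[-170,-26,0],"rot":[0,0,-0.13],"grip":1},{"translation":[-230,-35,0],"rot":[0,0,-0.17],"grip":1},{"translation":[-290,-45,0],"rot":[0,0,-0.21],"grip":1},{"translation":[-340,-52,0],"rot":[0,0,-0.248],"grip":1},{"translation":[-373,-57.5,0],"rot":[0,0,-0.248],"grip":1},{"translation":[-373,-57.5,0],"rot":[0,0,-0.248],"grip":1},{"translation":[-373,-57.5,0],"rot":[0,0,-0.248],"grip":1},{"translation":[-373,-57.5,0],"rot":[0,0,-0.248],"grip":1}]'
python3 - <<'E'
from h import *
s=robot.sense();print(s['position'],s['eef_rot']);c=cal('wrist');print(c['origin'])
im=robot.snapshot('wrist')[:,:,::-1].copy();cv2.imwrite('pics/w7.png',im)
hsv=cv2.cvtColor(im,cv2.COLOR_BGR2HSV)
m=((hsv[...,1]<70)&(hsv[...,2]>40)&(hsv[...,2]<150)).astype('uint8')*255   # grey plate
n,l,st,ce=cv2.connectedComponentsWithStats(m)
for i in range(1,n):
    if st[i,4]>1500: print('grey',st[i],ce[i].round(),hsv[l==i].mean(0).round())
w=((hsv[...,1]<60)&(hsv[...,2]>150)).astype('uint8')*255
n,l,st,ce=cv2.connectedComponentsWithStats(w)
for i in range(1,n):
    if st[i,4]>100: print('white',st[i],ce[i].round(),plane('wrist',*ce[i],30,c).round())
# expected hole pixel patch
print(hsv[80:200:8,235:330:8,2])
E
```

```text
t: 15.68
position: [471.5, -376.6, 315.1]
eef_rot: [-180.0, -0.0, 104.3]
wrist_force: [-0.3, 1.3, -2.5]
gripper_width: 41.5
finger_force: 61.1
[ 471.53745608 -376.56078796  315.09127565] [-1.79994232e+02 -2.55726155e-02  1.04283809e+02]
[ 453.67129508 -306.28237956  284.81531778]
grey [  215    39   121   189 10278] [248. 132.] [ 15.  20. 125.]
grey [ 220  257  112  104 7289] [275. 302.] [130.   9.  48.]
grey [ 473  325   87   95 2579] [541. 386.] [ 29.  24. 104.]
white [    0     0   190   420 24287] [ 51. 258.] [ 259. -485.   30.]
white [ 108    0   50   75 1584] [132.  28.] [ 318. -254.   30.]
white [ 214    8  129   13 1271] [278.  13.] [ 434. -223.   30.]
white [  218    24   121   191 10343] [300. 120.] [ 472. -302.   30.]
white [  99   72   37   84 1907] [116. 111.] [ 320. -326.   30.]
white [261 107  28  28 694] [274. 120.] [ 453. -308.   30.]
white [ 216  220  121   11 1057] [282. 225.] [ 480. -389.   30.]
white [ 474  279   86   99 2380] [528. 340.] [ 839. -467.   30.]
white [ 221  320  110   40 1985] [275. 345.] [ 506. -511.   30.]
white [ 120  354   58   61 1007] [155. 38
[... 154 characters left out ...]
150 151 152 154 154 150 151 151 151]
 [146 145 147 149 152 152 153 154 150 151 151 152]
 [146 145 147 150 149 151 152 154 151 150 150 151]
 [145 145 147 130 240 240 240 148 150 152 152 152]
 [145 145 146 130 240 240 240 146 151 151 152 152]
 [146 146 147 125 240 240 240 145 151 151 152 152]
 [145 146 147 125 102 101  86  88 152 152 151 152]
 [145 145 146 150 151 153 154 156 150 152 151 152]
 [145 146 147 150 151 152 154 155 152 151 152 153]
 [145 146 146 149 152 154 154 154 151 151 152 153]
 [145 145 147 149 150 152 153 154 151 151 151 153]
 [ 74  75 146 148  81  75 133 152 152 152 152 152]
 [ 74  73  75  74  74  75 149 152 150 151 153 153]
 [ 74  73  74  74  75  74 146 151 152 152 152 154]]
```

```bash
python3 - <<'E'
from h import *
c=cal('wrist');im=cv2.imread('pics/w7.png');v=cv2.cvtColor(im,cv2.COLOR_BGR2HSV)[...,2].astype(int)
m=((v[90:155,245:305]>165)|(v[90:155,245:305]<138)).astype('uint8')
k=max(cv2.findContours(m,0,2)[0],key=cv2.contourArea);k=k+np.array([245,90]);print(cv2.boundingRect(k))
P=np.array([plane('wrist',*p,30,c)[:2] for p in k[:,0]],np.float32)
r=cv2.minAreaRect(P);print(r)
# rays in second estimate from top/scene
for n,p in(('top',(410.8,220.5)),('scene',(133.2,256.4))):print(plane(n,*p,30))
print(plane('wrist',*np.mean([cv2.boundingRect(k)[:2],np.array(cv2.boundingRect(k)[:2])+cv2.boundingRect(k)[2:]],0),30,c))
o=ray('wrist',273.5,121,c);print('h',tri(o,ray('top',410.8,220.5)),tri(o,ray('scene',133.2,256.4)))
# long plate edges / yaw
g=cv2.Canny(im,60,150);L=cv2.HoughLinesP(g[0:260],1,np.pi/360,40,minLineLength=70,maxLineGap=8)
for l in L[:,0]:
    a,b=plane('wrist',l[0],l[1],30,c),plane('wrist',l[2],l[3],30,c);d=b-a;print(a[:2].round(),b[:2].round(),round(np.degrees(np.arctan2(d[1],d[0])),1))
E
```

```text
(259, 105, 37, 33)
((455.0768737792969, -307.51837158203125), (28.028871536254883, 25.123138427734375), 14.310747146606445)
[ 453.04097986 -309.59204079   30.        ]
[ 458.02533427 -308.4893691    30.        ]
[ 455.56279671 -307.85935781   30.        ]
h (array([ 452.4524542 , -308.22285048,   35.23504359]), np.float64(0.08763754138435301)) (array([ 452.47755176, -308.70814744,   23.0703186 ]), np.float64(0.8330227955790813))
[ 415. -343.] [ 401. -283.] 103.4
[ 519. -374.] [ 499. -290.] 103.6
[ 212. -394.] [ 311. -385.] 5.1
[ 421. -247.] [ 477. -233.] 13.6
[ 538. -316.] [ 540. -171.] 88.9
[ 565. -324.] [ 564. -218.] 90.5
[ 386. -237.] [ 458. -220.] 13.2
[ 426. -398.] [ 522. -373.] 14.3
[ 581. -362.] [ 578. -233.] 91.4
[ 479. -371.] [ 539. -356.] 14.4
[ 537. -406.] [ 537. -319.] 89.5
[ 571. -346.] [ 570. -252.] 90.5
[ 557. -315.] [ 558. -219.] 89.8
[ 194. -401.] [ 294. -391.] 5.6
[ 539. -405.] [ 539. -302.] 89.9
[ 567. -348.] [ 647. -348.] 0.6
[ 283. -328.] [ 275. -245.] 95.0
[ 561. -332.] [ 561. -258.] 90.2
[ 333. -428.] [ 333. -327.] 89.8
[ 570. -195.] [ 658. -194.] 0.4
[ 483. -219.] [ 578. -218.] 0.4
[ 492. -264.] [ 492. -192.] 89.7
[ 305. -324.] [ 298. -245.] 95.1
[ 494. -218.] [ 560. -218.] 0.6
[ 539. -299.] [ 539. -201.] 89.9
[ 196. -368.] [ 189. -296.] 95.9
[ 298. -305.] [ 292. -233.] 95.2
[ 568. -184.] [ 671. -187.] -1.8
[ 410. -326.] [ 394. -262.] 103.9
[ 293. -313.] [ 287. -247.] 94.9
[ 311. -390.] [ 305. -325.] 94.9
[ 306. -384.] [ 299. -306.] 95.0
```

The tray socket measures about 26×23 mm at yaw 14.3°, centre near (454.6,-307.8), and the views agree. I'll go above it.

```bash
python3 -m handwheel '[{"translation":[25,0.2,10],"rot":[0,0,0],"grip":1},{"translation":[50,0.4,30],"rot":[0,0,0],"grip":1},{"translation":[68,0.6,55],"rot":[0,0,0],"grip":1},{"translation":[70.8,0.6,75],"rot":[0,0,0],"grip":1},{"translation":[70.8,0.6,86],"rot":[0,0,0],"grip":1},{"translation":[70.8,0.6,90],"rot":[0,0,0],"grip":1},{"translation":[70.8,0.6,90],"rot":[0,0,0],"grip":1},{"translation":[70.8,0.6,90],"rot":[0,0,0],"grip":1}]'
python3 -m handwheel '[{"translation":[0,0,1.5],"rot":[0,0,0],"grip":1},{"translation":[0,0,3],"rot":[0,0,0],"grip":1},{"translation":[0,0,3],"rot":[0,0,0],"grip":1}]'
```

```text
t: 16.73
position: [454.5, -309.0, 225.7]
eef_rot: [180.0, 0.1, 104.2]
wrist_force: [0.1, 0.8, -1.9]
gripper_width: 41.7
finger_force: 61.1
t: 17.1
position: [454.4, -308.8, 222.0]
eef_rot: [-180.0, -0.0, 104.2]
wrist_force: [1.3, -0.7, -2.2]
gripper_width: 41.4
finger_force: 61.1
```

```bash
python3 -m handwheel '[{"translation":[0,0,1],"rot":[0,0,0],"grip":1},{"translation":[0,0,2],"rot":[0,0,0],"grip":1}]'
```

```text
t: 17.35
position: [454.4, -308.8, 220.1]
eef_rot: [180.0, -0.0, 104.2]
wrist_force: [-0.1, -0.5, -1.6]
gripper_width: 41.2
finger_force: 61.1
```

```bash
python3 -m handwheel '[{"translation":[0,0,0.7],"rot":[0,0,0],"grip":1},{"translation":[0,0,1.4],"rot":[0,0,0],"grip":1}]'
```

```text
t: 17.6
position: [454.4, -308.8, 218.7]
eef_rot: [180.0, -0.0, 104.2]
wrist_force: [0.1, -0.5, -2.7]
gripper_width: 41.5
finger_force: 61.1
```

```bash
python3 -m handwheel '[{"translation":[0,0,0.7],"rot":[0,0,0],"grip":1},{"translation":[0,0,1.4],"rot":[0,0,0],"grip":1}]'
```

```text
t: 17.85
position: [454.4, -308.8, 217.3]
eef_rot: [180.0, -0.0, 104.2]
wrist_force: [0.2, 0.0, -2.3]
gripper_width: 41.6
finger_force: 61.1
```

```bash
python3 -m handwheel '[{"translation":[0,0,0.7],"rot":[0,0,0],"grip":1},{"translation":[0,0,1.4],"rot":[0,0,0],"grip":1}]'
```

```text
t: 18.1
position: [454.4, -308.8, 215.9]
eef_rot: [-180.0, 0.0, 104.2]
wrist_force: [-0.3, 0.9, -2.2]
gripper_width: 41.2
finger_force: 61.1
```

```bash
python3 -m handwheel '[{"translation":[0,0,0.7],"rot":[0,0,0],"grip":1},{"translation":[0,0,1.4],"rot":[0,0,0],"grip":1}]'
```

```text
t: 18.35
position: [454.4, -308.8, 214.5]
eef_rot: [180.0, 0.0, 104.2]
wrist_force: [-1.1, -0.4, -2.6]
gripper_width: 41.7
finger_force: 61.1
```

```bash
python3 -m handwheel '[{"translation":[0,0,0.7],"rot":[0,0,0],"grip":1},{"translation":[0,0,1.4],"rot":[0,0,0],"grip":1}]'
```

```text
t: 18.6
position: [454.4, -308.8, 213.0]
eef_rot: [-180.0, -0.0, 104.2]
wrist_force: [-0.4, -0.8, -2.4]
gripper_width: 41.5
finger_force: 61.1
```

```bash
python3 -m handwheel '[{"translation":[0,0,0.7],"rot":[0,0,0],"grip":1},{"translation":[0,0,1.4],"rot":[0,0,0],"grip":1}]'
```

```text
t: 18.85
position: [454.4, -308.8, 211.7]
eef_rot: [180.0, 0.0, 104.2]
wrist_force: [-0.5, 0.6, -2.7]
gripper_width: 41.6
finger_force: 61.1
```

```bash
python3 -m handwheel '[{"translation":[0,0,0.7],"rot":[0,0,0],"grip":1},{"translation":[0,0,1.4],"rot":[0,0,0],"grip":1}]'
```

```text
t: 19.1
position: [454.4, -308.8, 210.3]
eef_rot: [-180.0, -0.0, 104.2]
wrist_force: [0.2, 0.5, -1.8]
gripper_width: 41.3
finger_force: 61.1
```

```bash
python3 -m handwheel '[{"translation":[0,0,0.5],"rot":[0,0,0],"grip":1},{"translation":[0,0,1],"rot":[0,0,0],"grip":1}]'
```

```text
t: 19.35
position: [454.4, -308.8, 209.3]
eef_rot: [-180.0, -0.0, 104.2]
wrist_force: [-1.0, 0.4, -2.0]
gripper_width: 41.5
finger_force: 61.1
```

```bash
python3 -m handwheel '[{"translation":[0,0,0.5],"rot":[0,0,0],"grip":1},{"translation":[0,0,1],"rot":[0,0,0],"grip":1}]'
```

```text
t: 19.6
position: [454.4, -308.7, 208.8]
eef_rot: [180.0, 0.0, 104.2]
wrist_force: [-3.6, 2.7, 8.3]
gripper_width: 41.4
finger_force: 61.8
```

```bash
python3 -m handwheel '[{"translation":[0,0,0.5],"rot":[0,0,0],"grip":1},{"translation":[0,0,1],"rot":[0,0,0],"grip":1}]'
```

```text
t: 19.85
position: [454.3, -308.7, 208.8]
eef_rot: [180.0, 0.0, 104.2]
wrist_force: [-4.9, 4.3, 17.7]
gripper_width: 41.0
finger_force: 62.7
```

```bash
python3 -m handwheel '[{"translation":[0,0,0.4],"rot":[0,0,0],"grip":1},{"translation":[0,0,0.8],"rot":[0,0,0],"grip":1}]'
```

```text
t: 20.1
position: [454.3, -308.6, 208.7]
eef_rot: [180.0, 0.1, 104.2]
wrist_force: [-6.7, 6.6, 24.2]
gripper_width: 41.6
finger_force: 63.4
```

I pressed up to about 26 N, so I'm backing off at once. Contact at 208.9 means the casting is home if it was gripped at an offset of about 189. I'll check with a small sideways feel.

```bash
python3 -m handwheel '[{"translation":[0,0,-2.5],"rot":[0,0,0],"grip":1},{"translation":[0,0,-3.2],"rot":[0,0,0],"grip":1}]'
python3 -m handwheel '[{"translation":[1.5,0,0],"rot":[0,0,0],"grip":1},{"translation":[2.5,0,0],"rot":[0,0,0],"grip":1}]'
```

```text
t: 20.35
position: [454.4, -308.8, 209.7]
eef_rot: [-180.0, -0.0, 104.2]
wrist_force: [-0.1, 0.3, -2.1]
gripper_width: 41.8
finger_force: 61.5
t: 20.6
position: [453.8, -306.4, 209.5]
eef_rot: [-180.0, -0.0, 104.2]
wrist_force: [0.8, -1.1, -3.3]
gripper_width: 41.1
finger_force: 61.5
```

```bash
python3 -m handwheel '[{"translation":[0.8,0,0],"rot":[0,0,0],"grip":1},{"translation":[1.5,0,0],"rot":[0,0,0],"grip":1}]'
```

```text
t: 20.85
position: [453.6, -305.5, 209.8]
eef_rot: [180.0, 0.1, 104.2]
wrist_force: [0.4, -6.9, -4.4]
gripper_width: 41.1
finger_force: 61.3
```

A wall is felt at about +3.3 mm, so the foot is in the socket. I'll centre it, lower the last bit and release.

```bash
python3 -m handwheel '[{"translation":[-1.2,0,0],"rot":[0,0,0],"grip":1},{"translation":[-2.2,0,0],"rot":[0,0,0],"grip":1},{"translation":[-2.2,0,0.6],"rot":[0,0,0],"grip":1},{"translation":[-2.2,0,0.6],"rot":[0,0,0],"grip":1},{"translation":[-2.2,0,0.6],"rot":[0,0,0],"grip":0},{"translation":[-2.2,0,0.6],"rot":[0,0,0],"grip":0},{"translation":[-2.2,0,0.6],"rot":[0,0,0],"grip":0},{"translation":[-2.2,0,0.6],"rot":[0,0,0],"grip":0},{"translation":[-2.2,0,0.6],"rot":[0,0,0],"grip":0},{"translation":[-2.2,0,-20],"rot":[0,0,0],"grip":0},{"translation":[-2.2,0,-60],"rot":[0,0,0],"grip":0},{"translation":[-20,0,-110],"rot":[0,0,0],"grip":0},{"translation":[-60,0,-120],"rot":[0,0,0],"grip":0},{"translation":[-60,0,-120],"rot":[0,0,0],"grip":0},{"translation":[-60,0,-120],"rot":[0,0,0],"grip":0}]'
python3 - <<'E'
from h import *
c=cal('wrist');im=robot.snapshot('wrist')[:,:,::-1].copy();cv2.imwrite('pics/w8.png',im);s=robot.sense();print(s['position'],c['origin'])
sc=robot.snapshot('scene');cv2.imwrite('pics/s8.png',sc[:,:,::-1])
hsv=cv2.cvtColor(im,cv2.COLOR_BGR2HSV)
m=(hsv[...,2]<95).astype('uint8')*255;m[250:]=0
n,l,st,ce=cv2.connectedComponentsWithStats(m)
for i in range(1,n):
    if 600<st[i,4]<9000:
        x,y,w,h,a=st[i]; print(st[i],ce[i].round(1))
        for z in(45,55,65): print(z,'w',round(np.linalg.norm(plane('wrist',x,y+h*.6,z,c)-plane('wrist',x+w,y+h*.6,z,c)),1),plane('wrist',x+w/2,y+h-w*.5,z,c).round(1))
# pan check: diff with start around pan/beam in scene
d=abs(sc.astype(int)-cv2.imread('pics/scene0.png')[:,:,::-1].astype(int)).max(2);print('beam diff',(d[255:340,270:345]>40).sum())
E
```

```text
t: 22.72
position: [467.9, -362.6, 329.0]
eef_rot: [-180.0, -0.1, 104.2]
wrist_force: [-0.6, 0.6, 0.1]
gripper_width: 85.3
finger_force: 0.0
[ 467.98765341 -362.37056943  328.97103824] [ 450.14313222 -292.26738831  298.80648182]
[ 34  10  89  81 700] [94.7 34.3]
45 w 102.9 [ 264.2 -260.4   45. ]
55 w 98.9 [ 271.5 -261.7   55. ]
65 w 94.8 [ 278.8 -262.9   65. ]
[ 366   37  171  213 4866] [431.3 133.5]
45 w 189.8 [ 605.7 -285.1   45. ]
55 w 182.4 [ 599.6 -285.4   55. ]
65 w 174.9 [ 593.4 -285.6   65. ]
[ 237  109   69   61 3095] [271.2 138.7]
45 w 53.9 [ 449.9 -305.2   45. ]
55 w 51.7 [ 449.9 -304.7   55. ]
65 w 49.6 [ 450.  -304.2   65. ]
[ 223  145   75   64 2565] [257.1 186.7]
45 w 60.0 [ 448.4 -334.9   45. ]
55 w 57.6 [ 448.5 -333.2   55. ]
65 w 55.3 [ 448.6 -331.5   65. ]
beam diff 7
```

```bash
python3 - <<'E'
from h import *
c=cal('wrist');g=cv2.cvtColor(cv2.imread('pics/w8.png'),cv2.COLOR_BGR2GRAY)
w=cv2.HoughCircles(cv2.GaussianBlur(g[90:200,210:330],(3,3),0),cv2.HOUGH_GRADIENT,1,200,param1=60,param2=8,minRadius=22,maxRadius=40)[0,0];print(w)
u,v,r=w[0]+210,w[1]+90,w[2]
for z in(65,70,75):print(z,'diam',round(np.linalg.norm(plane('wrist',u-r,v,z,c)-plane('wrist',u+r,v,z,c)),1),plane('wrist',u,v,z,c).round(1))
s=cv2.imread('pics/s8.png');s0=cv2.imread('pics/scene0.png')
m=((s[215:290,90:190].max(2)<62)).astype('uint8')
n,l,st,ce=cv2.connectedComponentsWithStats(m)
for i in range(1,n):
    if st[i,4]>100:print(st[i]+np.array([90,215,0,0,0]),ce[i]+[90,215])
i=s[215:275,110:160].max(2);print(i[::4,::3])
def px(p):
    cc=cal('scene');R=Ro.from_euler('xyz',cc['attitude'],degrees=True).as_matrix();q=R.T@(np.array(p)-cc['origin']);f=210/np.tan(np.radians(cc['fov_y']/2));return (cc['cx']+f*q[0]/q[2]).round(1),(cc['cy']+f*q[1]/q[2]).round(1)
for zb in (20,30):
  for dx,dy,z in((0,0,zb+45),(-22,0,zb+45),(22,0,zb+45),(22,0,zb+10)):print(zb,(dx,z),px((453.8+dx,-307+dy,z)))
E
```

```text
[66.5 50.5 29.2]
65 diam 41.9 [ 454.4 -306.5   65. ]
70 diam 41.0 [ 454.3 -306.2   70. ]
75 diam 40.1 [ 454.2 -305.9   75. ]
[  90  215   63   58 2058] [116.52623907 240.7414966 ]
[111 258  60  31 266] [140.27443609 273.2406015 ]
[[198 211 210 209 208 210 213 213 212 107 112  88  53  40  38  89  90]
 [101 161 213 211 215 196 159 122  36  43  43  42  42  72  87 101  96]
 [ 84  51  36  35  64  99  94  39  43  45  40  42  74  88  87  90  89]
 [ 41  42  40  43  42  46  41  38  41  42  40  93  89 102  90  89  88]
 [ 38  41  40  39  37  40  39  41  43  39  91  89  88  92 102  85 122]
 [ 41  40  38  40  41  38  40  40  38  90  89 100 101  99  99  96 211]
 [ 39  39  40  40  39  48  55  52  53  81 102  99 100 100 100  99  93]
 [ 41  39  37  42  55  55  53  54  55  55  75 101 100  99  99 100 100]
 [ 42  43  43  59  55  54  51  54  53  55  13 101  99  99 100 101  99]
 [ 42  44  41 102  55  51  53  55  57  25  22 106  99 100 100 100 100]
 [ 43  44  43 101  32  30  30  31  32  28  25 104  99 100 100 100 100]
 [ 85  44  45  36 104  26  31  31  31  29  44 101 100 101 100 100 100]
 [ 43  43  43  43 101 102  82  63  78 102 100 100  98 100 101  89  51]
 [ 44  44  43  42  70 101  98 100 100 100 101  99  88  51  54  49  59]
 [102  39  80 100 100  99  98  99 101 103  64  51  51  58 173 193 119]]
20 (0, 65) (np.float64(130.2), np.float64(245.0))
20 (-22, 65) (np.float64(128.8), np.float64(237.3))
20 (22, 65) (np.float64(131.7), np.float64(252.9))
20 (22, 30) (np.float64(135.1), np.float64(262.6))
30 (0, 75) (np.float64(129.2), np.float64(242.2))
30 (-22, 75) (np.float64(127.8), np.float64(234.5))
30 (22, 75) (np.float64(130.7), np.float64(250.1))
30 (22, 40) (np.float64(134.1), np.float64(259.9))
```

The scene view shows the top face over rows 239–253 and the body base near 262, which matches fully home (predicted 237–253 and 262.6). The wrist circle also fits a 65 mm top, and the beam is unchanged. I'll hand in.

```bash
python3 -c "
from h import *
print(robot.close_job())"
```

```text
the job is handed in; nothing more can be done
None
```

The casting did not drop the pan, so it is light: I seated it fully home in the white/grey tray, upright and let go, and handed the job in (the hand-in gave no verdict).

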